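Turn the bearing tin lid-down in its stand

ROBOT

A 6-joint arm with a two-finger parallel gripper is mounted at the origin on the work surface. World frame = base frame: x ahead of the robot, y to its left, z up, the work surface at z = 0. Lengths are in m, angles in rad, forces in N, time in s.
With the tool pointing down it reaches from about 0.275 to 0.825 m from the base axis. Payload 4.9 kg.
Tool frame: the origin (TCP) lies between the finger pads; the fingertips stand 11 mm ahead of it and the grasp point (between the pads) lies 8 mm behind it; y points along the fingers, z is the direction in which the jaws open and shut, and the axes are right-handed (so a half turn about y gives the same grasp; the last joint's range is limited). The gripper opens to 85 mm and grips with 20 to 120 N. Pads are 22 mm wide; open, the fingers measure 114 mm over their backs; the gripper's body (76 mm by 85 mm) begins 54 mm behind the grasp point. The pads swing forward as they close: fully open they stand 13 mm farther back than shut.
Start: joints at [-0.134, 0.326, -0.193, 1.052, 0, 1.437], TCP at [0.55, 0, 0.219] pointing down, gripper open.
Joint ranges: [-2.65, 2.65], [-0.97, 1.79], [-1.3, 1.35], [-1.93, 2.1], [-1.47, 1.37], [-3.14, 3.14]. Speed limits (rad/s): [2.57, 2.57, 3.14, 3.14, 3.14, 3.14].

INTERFACE

Orientations are given as a 3x3 rotation matrix whose columns are the frame's x, y, z axes.
In Python, from rig import r gives the robot as it stands.
- The arm moves only by the tool play_rows, never from a script. Its argument "commands" is a list that holds one entry, the list of rows, each a list of 7 numbers: the turn, a rotation vector about the tool's x, y, z in rad, then the shift along the tool's x, y, z in cm, then the finger opening in cm, from 0 to 8.54. A call has exactly 8 rows; each row is the pose to reach, as a shift and turn from the pose commanded when the call began, along the tool's axes at that moment; what a row does not reach only later rows make up. A row lasts 1/10 s, in which the tool goes at most 50 mm and 8.59 degrees, less where a joint would pass 70% of its speed; a pose out of reach is approached as far as the arm can. A call with a gripper value outside its range is refused whole. The fingers move at their own pace and stop on an object; the grip force is fixed at half the most. Time passes only in rows, so rows that repeat a pose let the fingers close, or fill a call up. It gives the time, the measured TCP pose, the force and the opening at its end, in the units of the state.
- r.read_state(): the state, without advancing time (a new reading comes with each control period).
- r.capture(name): name is "scene" or "side" or "wrist"; returns the picture (480x640x3 uint8, red, green, blue); there is no depth.
- r.calibration(name): a dict with "fx", "fy", "cx", "cy" (pixels), "rvec" (rotation vector, rad) and "tvec" (3), from world to camera coordinates, as OpenCV has them. Camera axes: x right, y down, z forward; pixel columns grow to the right and rows downward; lengths in m; the calibration is good to about 2 mm. A picture is of the moment at which its call begins: read the wrist's pose just before it. calibration takes no time and is no camera call; for the wrist camera it gives the pose at the moment of the call.
- r.sign_off(): hands the job in, once; it reports no verdict.
The state is a dict: "t": time; "q": joint angles; "qvel": joint speeds; "joint_torque": joint torques, N m; "ee_pos": TCP position; "orientation": TCP orientation; "force": force on the tool from outside, world axes, zero at the start; "torque": the same for the moment, N m; "grip_width": opening from 0.0 (shut) to 1.0 (fully open).
Only numpy, scipy, OpenCV 4.12 (cv2) and the standard library are available. Lean on these libraries where they do the work, as an engineer would, in place of code of your own. Each camera call takes 0.05 s, during which the arm holds its last target. There are 200 camera calls.

TASK

The deeper of the two metal tins, resting lid-up in a slanted white stand, holds spare bearings for the printer: turn it over so that they lie on its lid, and lay it back lid-down in the middle of the same stand, squarely in the V. The lid only sits on loosely, so pinch lid and bottom together and never let it come off. Leave the shallow tin in the other stand where it is.

Things in the scene. Friction and masses are not known exactly. Their poses are not given: they have to be found in the camera images.
- tin_center (a point): Centre of the deep dark-steel tin, 60 x 140 x 40 mm with lid on, 0.25 kg. x: across the 60 mm width; y: along the 140 mm; z: out through the lid (lid and bottom are 20 mm either side). At the start z leans 45 deg up and away from the robot, x points 45 deg down and away, into the V: pinch lid and bottom at mid-length coming in along x; half a turn about x inverts it. Two loose bearings roll inside.
- lid_center (a point): Centre of the deep tin's loose lid, a flat aluminium plate 60 x 140 x 4 mm flush with the tin's sides, its plug dropping 6 mm into the mouth with 1.5 mm play; nothing else holds it. z points out of the tin. Shut, it lies 18 mm from the tin's centre along the tin's z.
- stand_seat (a point): Seat point of the deep tin's fixed white stand; x across the V, y along it, z up. Two Y brackets 8 mm thick, 112 mm apart along y, open between for a finger, on a base plate 100 x 150 x 8 mm; arms 64 mm long at 45 deg form a V, its bottom 35 mm under this point, 85 mm above the table. Squarely seated, lid up or down, the tin's centre is at this height, 7 mm to one side along x.
- shallow_center (a point): Centre of the shallow tin, a bystander, 60 x 140 x 22 mm, lid-up in a second stand of the same kind; axes as for the deep tin. The two stands may be either way round.
Not all that is in view belongs to the job. What is shaped like the part that bears tin_center but brown is not meant.

How it is judged:
By the outcome, as a careful person would: the job done as asked, in the order asked, and still so for the second after the job is handed in, with the robot touching nothing.
It also fails if it takes over 40 s, if anything falls off the work surface, if the arm or the gripper's body presses on something with over 40 N, if the wrist force passes 120 N, or if a joint passes its speed limit or range.

## Working session

There is one attempt and no reset: what is moved stays moved. The work goes in short steps, Python scripts to look and compute and a tool call to move; the robot and the scene stay as the last step left them, time stands still between calls to the robot, and variables do not carry over. Pictures are saved under pics/ and viewed, on a budget of 10 in all, crops included, one or two more only if the job needs it, and the job is handed in when it is done.

Besides the shell and the picture viewer there is one more tool, called after ">>>" as name(argument=value, ...) on one line, values as JSON. play_rows: Moves the arm, as the interface text tells. Its arguments: {"type":"object","properties":{"commands":{"type":"array"}},"required":["commands"]}

```bash
ls; mkdir -p pics
python3 - <<'E'
from rig import r
import cv2,numpy as np
for n in("scene","side"):
    im=r.capture(n); cv2.imwrite(f"pics/{n}0.png",im[...,::-1]); c=r.calibration(n)
    R=cv2.Rodrigues(np.array(c["rvec"]))[0]; print(n,c["fx"],"cam at",-R.T@np.array(c["tvec"]).ravel(),"fwd",R[2])
print(r.read_state())
E
```

```text
pics
scene 435.0631725720533 cam at [0.86507544 0.58872637 0.59681436] fwd [-0.40268707 -0.66792045 -0.62587969]
side 452.15918422936153 cam at [0.42200838 0.59707556 0.64887811] fwd [ 0.1619661  -0.70046376 -0.69506655]
{'t': 0.1, 'q': array([-1.34179219e-01,  3.26839002e-01, -1.93486176e-01,  1.05197422e+00,
        1.01730405e-05,  1.43660893e+00]), 'qvel': array([-0.00165278, -0.00263355,  0.00322003,  0.00073888, -0.00076503,
        0.00111427]), 'joint_torque': array([-1.63831678e-04, -4.44239044e+01,  2.63037515e+01,  7.96647771e-03,
       -2.12530945e-04,  1.93304103e-06]), 'ee_pos': array([5.49472544e-01, 9.73289814e-05, 2.17996016e-01]), 'orientation': array([[ 8.01589025e-06, -1.48819734e-03,  9.99998893e-01],
       [-9.99999978e-01,  2.11157542e-04,  8.33014339e-06],
       [-2.11169705e-04, -9.99998870e-01, -1.48819561e-03]]), 'force': array([ 0.1944051 ,  0.34526168, -0.04895526]), 'torque': array([ 0.01251272, -0.01825905,  0.00281098]), 'grip_width': 1.0032048629296955}
```

View pics/scene0.png

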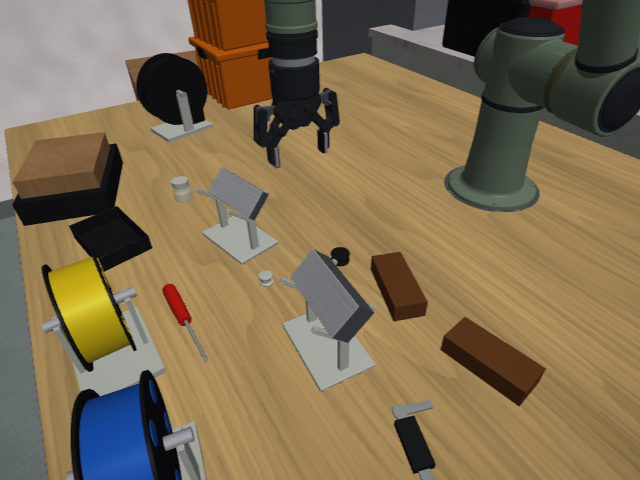

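View pics/side0.png

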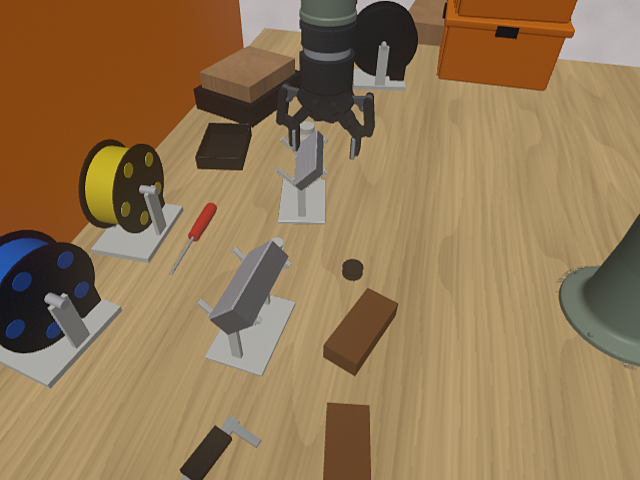

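Both show the deep tin in the stand nearer the camera: scene around (332,295), side around (250,285). The lid faces left, away from the robot. The shallow tin is in the far stand (scene (238,193)), and the brown blocks are decoys. I'll zoom in on the corners next.

Run:
```python
import cv2,numpy as np
a=cv2.imread("pics/scene0.png")[240:390,275:375]; b=cv2.imread("pics/side0.png")[230:380,198:298]
o=np.hstack([cv2.resize(x,None,fx=4,fy=4,interpolation=cv2.INTER_CUBIC) for x in(a,b)])
for k in range(0,800,80): cv2.line(o,(k,0),(k,6),(0,0,255),1)
for k in range(0,600,80): cv2.line(o,(0,k),(6,k),(0,0,255),1);cv2.line(o,(400,k),(406,k),(0,0,255),1)
cv2.imwrite("pics/crop0.png",o)
```

```text
(no output)
```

View pics/crop0.png

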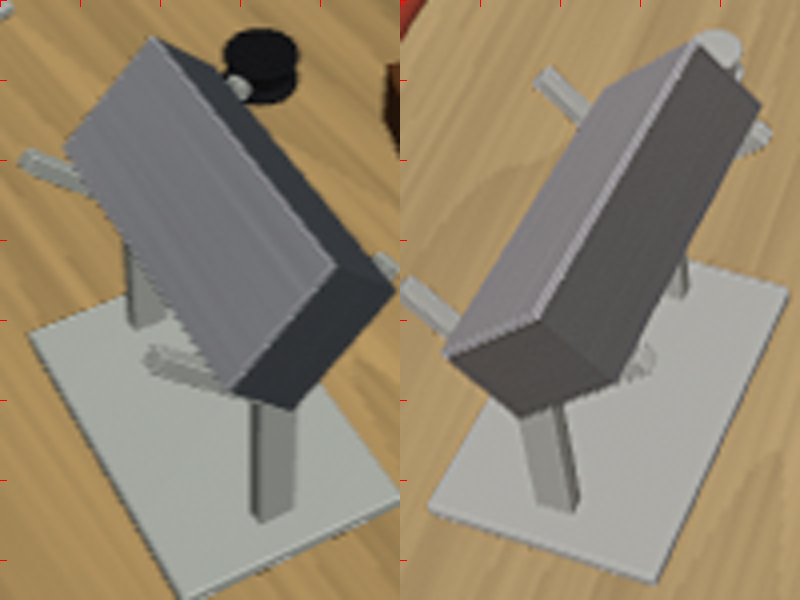

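The crop shows six corners of the tin and three of the base plate in each view. I'll triangulate those.

```bash
cat > h.py <<'E'
from rig import r
import cv2,numpy as np
def cal(n,c=None):
    c=c or r.calibration(n); K=np.array([[c["fx"],0,c["cx"]],[0,c["fy"],c["cy"]],[0,0,1]]); R=cv2.Rodrigues(np.array(c["rvec"]))[0]; t=np.array(c["tvec"]).reshape(3,1)
    return K,R,t
def tri(cs,ps):
    P=[K@np.hstack([R,t]) for K,R,t in cs]
    X=cv2.triangulatePoints(P[0],P[1],np.array(ps[0],float).T,np.array(ps[1],float).T); X=(X[:3]/X[3]).T
    e=[np.abs(cv2.projectPoints(X,cv2.Rodrigues(c[1])[0],c[2],c[0],None)[0][:,0]-p).max() for c,p in zip(cs,ps)]
    return X,e
def plane(c,p,z):
    K,R,t=c; o=(-R.T@t).ravel(); d=(R.T@np.linalg.inv(K)@np.c_[np.array(p,float),np.ones(len(p))].T).T
    return o+d*((z-o[2])/d[:,2])[:,None]
E
python3 - <<'E'
from h import *
np.set_printoptions(precision=4,suppress=True)
s,d=cal("scene"),cal("side")
fS=lambda p:np.array(p)/4+[275,240]-.4
fD=lambda p:np.array(p)/4+[198,230]-.4
S=fS([(152,37),(335,266),(230,390),(64,145),(396,290),(292,410)])
D=fD([(297,42),(140,320),(47,355),(205,88),(222,380),(120,418)])
X,e=tri((s,d),(S,D)); print(X,e)
A,B,C,G,E,F=X
print("len",np.linalg.norm(A-B),np.linalg.norm(C-G),"wid",np.linalg.norm(B-C),np.linalg.norm(A-G),"dep",np.linalg.norm(B-E),np.linalg.norm(C-F))
y=(A-B+G-C); y/=np.linalg.norm(y); x=(C-B+G-A);x/=np.linalg.norm(x); z=np.cross(x,-y*np.sign(np.cross(x,y)[2])*-1)
print("y",y,"yaw",np.degrees(np.arctan2(y[1],y[0])),"x",x,"z",z)
print("centre",X[:4].mean(0)-.02*z)
print("plate scene",plane(s,fS([(28,335),(182,598),(403,496)]),.008),"side",plane(d,fD([(28,506),(255,580),(390,290)]),.008))
E
```

```text
[[0.6019 0.1228 0.1506]
 [0.6126 0.2628 0.1501]
 [0.6544 0.2594 0.1096]
 [0.6441 0.1211 0.112 ]
 [0.5857 0.2633 0.1235]
 [0.629  0.2618 0.083 ]] [np.float64(0.4101371609410762), np.float64(0.44950814878359324)]
len 0.14042040521103408 0.13867790082629458 wid 0.058289970617107605 0.05724436943558959 dep 0.03782834848327551 0.03685371698120991
y [-0.0754 -0.9971  0.0106] yaw -94.32456218790912 x [ 0.7274 -0.0432 -0.6848] z [ 0.6833 -0.0439  0.7286]
centre [0.6146 0.1924 0.116 ]
plate scene [[0.6682 0.1178 0.008 ]
 [0.6797 0.264  0.008 ]
 [0.5816 0.2731 0.008 ]] side [[0.6765 0.2647 0.008 ]
 [0.5787 0.2731 0.008 ]
 [0.566  0.1258 0.008 ]]
```

```bash
cat >> h.py <<'E'
from scipy.spatial.transform import Rotation as Ro
np.set_printoptions(precision=4,suppress=True)
def frame(yaw,flip=0):
    u=np.array([np.cos(yaw),np.sin(yaw),0]); k=np.array([0,0,1.]); y=(u-k)/2**.5; z=(u+k)/2**.5*(-1 if flip else 1)
    return np.c_[np.cross(y,z),y,z]
def delta(p,R,s=None):
    s=s or r.read_state(); R0=np.array(s["orientation"]); 
    return Ro.from_matrix(R0.T@R).as_rotvec(), R0.T@(p-s["ee_pos"])*100
E
python3 - <<'E'
from h import *
R=frame(np.radians(-4.4)); c=np.array([.615,.194,.120])
print(R,*delta(c-.098*R[:,1],R))
E
```

```text
[[-0.0767  0.705   0.705 ]
 [-0.9971 -0.0542 -0.0542]
 [ 0.     -0.7071  0.7071]] [ 0.7865  0.0728 -0.0303] [-19.9213   2.8747  -0.352 ]
```

>>> play_rows(commands=[[[0.1,0.01,0,-2.5,0,-0.1,8.5],[0.2,0.02,-0.01,-5,0.5,-0.1,8.5],[0.3,0.03,-0.01,-8,1,-0.2,8.5],[0.42,0.04,-0.02,-11,1.5,-0.2,8.5],[0.54,0.05,-0.02,-14,2,-0.3,8.5],[0.66,0.06,-0.03,-17,2.4,-0.3,8.5],[0.75,0.07,-0.03,-19,2.7,-0.35,8.5],[0.787,0.073,-0.03,-19.9,2.87,-0.35,8.5]]])

```text
t: 0.9
ee_pos: [0.5434, 0.2004, 0.188]
orientation: [[-0.074, 0.706, 0.704], [-0.997, -0.052, -0.052], [0.0, -0.706, 0.708]]
force: [-0.2, -0.7, -1.3]
grip_width: 0.993
```

Run:
```python
from h import *
s=r.read_state(); print(s["t"],s["q"],s["ee_pos"],s["orientation"],s["force"])
c=r.calibration("wrist"); np.save("w1.npy",c,allow_pickle=True)
im=r.capture("wrist"); cv2.imwrite("pics/w1.png",im[...,::-1])
R=frame(np.radians(-4.4)); c=np.array([.615,.194,.120]); print(*delta(c-.098*R[:,1],R))
```

```text
0.9 [ 0.4042  0.0936 -0.9745 -0.2246 -0.332   1.9211] [0.5434 0.2004 0.188 ] [[-0.0736  0.7061  0.7043]
 [-0.9973 -0.0524 -0.0517]
 [ 0.0004 -0.7061  0.7081]] [-0.2438 -0.7172 -1.2539]
[-0.0001  0.0033 -0.0025] [0.1293 0.0482 0.3764]
```

View pics/w1.png

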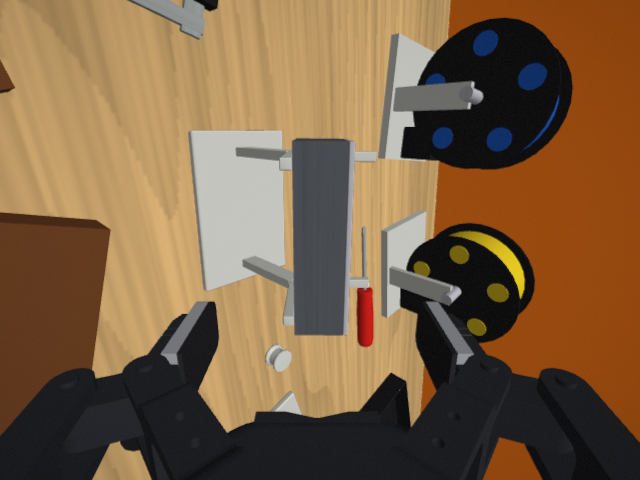

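The wrist view shows the tin's near side face from (293,139) to (348,335), with the lid edge at its right (350,140), between the fingers. The brackets sit at rows ~157 and ~285. I'll convert the face to a position in tool axes.

Run:
```python
from h import *
w=cal("wrist",np.load("w1.npy",allow_pickle=True).item())
R=frame(np.radians(-4.4)); c=np.array([.615,.194,.120]); n=R[:,1]; p0=c-.03*n
im=cv2.imread("pics/w1.png"); g=im.astype(int)
# dark-steel face: largest blob of its colour
m=cv2.inRange(im,np.array(im[237,320].astype(int)-22).clip(0),im[237,320].astype(int)+22)
m[:125]=0; m[350:]=0; k,l,st,ce=cv2.connectedComponentsWithStats(m); i=l[237,320]
cn=max(cv2.findContours((l==i).astype('u1')*1 if 0 else (l==i).astype(np.uint8),0,2)[0],key=cv2.contourArea)
box=cv2.boxPoints(cv2.minAreaRect(cn)); print(st[i],box)
def onp(px):
    K,Rw,t=w; o=(-Rw.T@t).ravel(); d=(Rw.T@np.linalg.inv(K)@np.c_[np.array(px,float),np.ones(len(px))].T).T
    return o+d*((n@(p0-o))/(d@n))[:,None]
for px in ([(293,139),(354,140),(349,335),(296,335)],):
    P=onp(px); L=(P-c)@R; print("in tin axes (tool x,y,z) mm\n",L*1000)
    print("centre",c+R@np.array([L[:,0].mean(),0,(L[:,2].mean())]))
s=r.read_state();print("tcp in the same", (s["ee_pos"]-c)@R*1000)
```

```text
[  292   139    58   196 10305] [[292. 139.]
 [349. 139.]
 [349. 334.]
 [292. 334.]]
in tin axes (tool x,y,z) mm
 [[-71.5042 -30.     -16.9484]
 [-70.9843 -30.      21.0349]
 [ 69.3821 -30.      22.2287]
 [ 69.4627 -30.     -17.3682]]
centre [0.6166 0.1948 0.1216]
tcp in the same [ -1.2788 -98.4848  -3.7688]
```

>>> play_rows(commands=[[[0,0,0,-0.05,1,0.05,8.5],[0,0,0,-0.05,2,0.1,8.5],[0,0,0,-0.05,3,0.1,8.5],[0,0,0,-0.05,4,0.1,8.5],[0,0,0,-0.05,4.5,0.1,8.5],[0,0,0,-0.05,5,0.1,8.5],[0,0,0,-0.05,5,0.1,8.5],[0,0,0,-0.05,5,0.1,8.5]]])

```text
t: 1.75
ee_pos: [0.5825, 0.1966, 0.1553]
orientation: [[-0.077, 0.706, 0.704], [-0.997, -0.054, -0.054], [-0.0, -0.706, 0.708]]
force: [-0.1, 0.2, -0.6]
grip_width: 0.998
```

Run:
```python
from h import *
R=frame(np.radians(-4.4)); c=np.array([.6158,.1947,.1207]);s=r.read_state();print("tcp vs c mm", (s["ee_pos"]-c)@R*1000,delta(c+.012*R[:,1],R))
```

```text
tcp vs c mm [  0.6654 -47.9994   0.8663] (array([-0.0016, -0.0003,  0.0001]), array([-0.0672,  5.9998, -0.0965]))
```

>>> play_rows(commands=[[[0,0,0,-0.03,1,0,8.5],[0,0,0,-0.05,2,-0.05,8.5],[0,0,0,-0.07,3,-0.1,8.5],[0,0,0,-0.07,4,-0.1,8.5],[0,0,0,-0.07,5,-0.1,8.5],[0,0,0,-0.07,5.7,-0.1,8.5],[0,0,0,-0.07,6,-0.1,8.5],[0,0,0,-0.07,6,-0.1,8.5]]])

```text
t: 2.55
ee_pos: [0.6244, 0.1941, 0.1118]
orientation: [[-0.077, 0.706, 0.704], [-0.997, -0.055, -0.054], [-0.0, -0.706, 0.708]]
force: [0.2, 0.3, 0.1]
grip_width: 0.992
```

>>> play_rows(commands=[[[0,0,0,0,0,0,6.5],[0,0,0,0,0,0,5.5],[0,0,0,0,0,0,4.8],[0,0,0,0,0,0,4.3],[0,0,0,0,0,0,3.5],[0,0,0,0,0,0,3],[0,0,0,0,0,0,3],[0,0,0,0,0,0,3]]])

```text
t: 3.35
ee_pos: [0.6241, 0.1944, 0.1127]
orientation: [[-0.077, 0.707, 0.703], [-0.997, -0.054, -0.054], [-0.0, -0.705, 0.709]]
force: [-5.3, 0.5, 4.8]
grip_width: 0.458
```

Run:
```python
from h import *
R=frame(np.radians(-4.4)); c=np.array([.6158,.1947,.1207]);s=r.read_state();print("tcp vs c mm", (s["ee_pos"]-c)@R*1000,s["grip_width"]*85,s["force"],s["torque"],s["q"])
a,b=r.capture("side"),r.capture("wrist")
o=np.hstack([cv2.resize(a[200:400,150:350],(400,400)),cv2.resize(b[60:460,140:540],(400,400))]); cv2.imwrite("pics/g1.png",o[...,::-1])
```

```text
tcp vs c mm [-0.317  11.4863  0.221 ] 38.95203640945895 [-5.3463  0.4585  4.7718] [ 0.0317  0.5593 -0.0818] [ 0.3225  0.3658 -0.9093 -0.4513 -0.2788  1.8603]
```

View pics/g1.png

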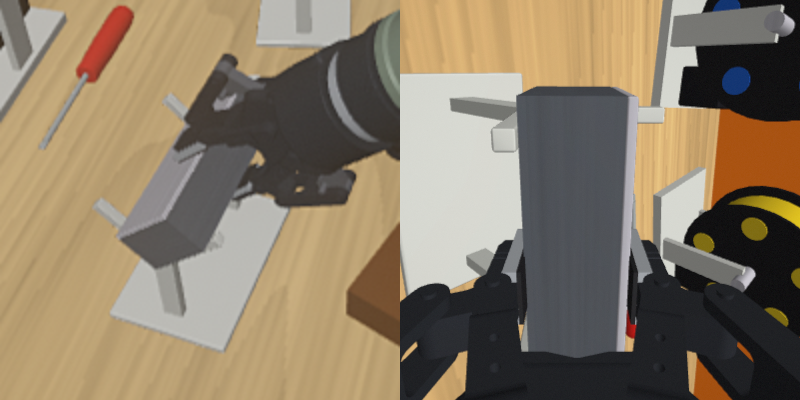

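The grip is sound: about 39 mm opening, pads on lid and bottom at mid-length, lid flush. Next I lift straight up.

>>> play_rows(commands=[[[0,0,0,0,-0.4,0.4,3],[0,0,0,0,-1.4,1.4,3],[0,0,0,0,-2.8,2.8,3],[0,0,0,0,-4.3,4.3,3],[0,0,0,0,-5.8,5.8,3],[0,0,0,0,-7.4,7.4,3],[0,0,0,0,-8.6,8.6,3],[0,0,0,0,-9.2,9.2,3]]])

```text
t: 4.25
ee_pos: [0.6245, 0.1944, 0.2445]
orientation: [[-0.077, 0.708, 0.702], [-0.997, -0.054, -0.055], [-0.001, -0.704, 0.71]]
force: [-0.6, -1.1, -1.6]
grip_width: 0.458
```

>>> play_rows(commands=[[[0,-0.04,0,0,0,0,3],[0,-0.13,0,0,0,0,3],[0,-0.25,0,0,0,0,3],[0,-0.37,0,0,0,0,3],[0,-0.49,0,0,0,0,3],[0,-0.61,0,0,0,0,3],[0,-0.73,0,0,0,0,3],[0,-0.85,0,0,0,0,3]]])

```text
t: 5.05
ee_pos: [0.6232, 0.1939, 0.241]
orientation: [[0.482, 0.705, 0.521], [-0.695, -0.055, 0.717], [0.534, -0.707, 0.463]]
force: [-0.2, -0.2, -2.7]
grip_width: 0.46
```

Run:
```python
from h import *
s=r.read_state(); print(s["ee_pos"],s["q"],s["grip_width"]*85,s["force"],s["torque"])
```

```text
[0.6232 0.1939 0.241 ] [ 0.3221  0.1146 -0.764  -0.0517 -0.2785  1.0053] 39.11513893945066 [-0.2422 -0.2049 -2.6733] [0.0966 1.0667 0.0128]
```

>>> play_rows(commands=[[[0,-0.14,0,0,0,0,3],[0,-0.28,0,0,0,0,3],[0,-0.42,0,0,0,0,3],[0,-0.56,0,0,0,0,3],[0,-0.7,0,0,0,0,3],[0,-0.84,0,0,0,0,3],[0,-0.98,0,0,0,0,3],[0,-1.12,0,0,0,0,3]]])

```text
t: 5.85
ee_pos: [0.6232, 0.1939, 0.241]
orientation: [[0.679, 0.705, -0.207], [0.343, -0.055, 0.938], [0.649, -0.707, -0.279]]
force: [0.0, -0.7, -2.2]
grip_width: 0.454
```

>>> play_rows(commands=[[[0,-0.14,0,0,0,0,3],[0,-0.28,0,0,0,0,3],[0,-0.42,0,0,0,0,3],[0,-0.56,0,0,0,0,3],[0,-0.7,0,0,0,0,3],[0,-0.83,0,0,0,0,3],[0,-0.95,0,0,0,0,3],[0,-1.05,0,0,0,0,3]]])

```text
t: 6.65
ee_pos: [0.6232, 0.194, 0.241]
orientation: [[0.159, 0.705, -0.692], [0.984, -0.055, 0.17], [0.082, -0.707, -0.702]]
force: [0.3, 0.5, -0.9]
grip_width: 0.458
```

>>> play_rows(commands=[[[0,-0.06,0,0,0,0,3],[0,-0.1,0,0,0,0,3],[0,-0.12,0,0,0,0,3],[0,-0.12,0,0,0,0,3],[0,-0.12,0,0,0,0,3],[0,-0.12,0,0,0,0,3],[0,-0.12,0,0,0,0,3],[0,-0.12,0,0,0,0,3]]])

```text
t: 7.45
ee_pos: [0.6241, 0.1942, 0.2425]
orientation: [[0.078, 0.706, -0.703], [0.997, -0.054, 0.056], [0.002, -0.706, -0.709]]
force: [-0.7, 1.0, -1.5]
grip_width: 0.459
```

Run:
```python
from h import *
s=r.read_state(); print(s["t"],s["ee_pos"],s["q"],s["grip_width"]*85,s["force"],s["torque"])
R=frame(np.radians(-4.4),1); c=np.array([.6158,.1947,.1207]); print(delta(c+.0115*R[:,1]+[0,0,.04],R))
c=r.calibration("wrist"); np.save("w2.npy",c,allow_pickle=True)
b=r.capture("wrist"); a=r.capture("scene"); cv2.imwrite("pics/w2.png",b[...,::-1]);cv2.imwrite("pics/s2.png",a[...,::-1])
o=np.hstack([cv2.resize(a[180:400,240:460],(400,400)),cv2.resize(b[60:460,140:540],(400,400))]); cv2.imwrite("pics/g2.png",o[...,::-1])
```

```text
7.45 [0.6241 0.1942 0.2425] [ 0.3222  0.1137 -0.7628 -0.0523 -0.2787 -1.2796] 39.03309657285105 [-0.7035  1.0249 -1.5289] [0.0309 1.0326 0.0007]
(array([ 0.002 , -0.002 ,  0.0002]), array([-0.0308,  6.3355,  6.3796]))
```

View pics/g2.png

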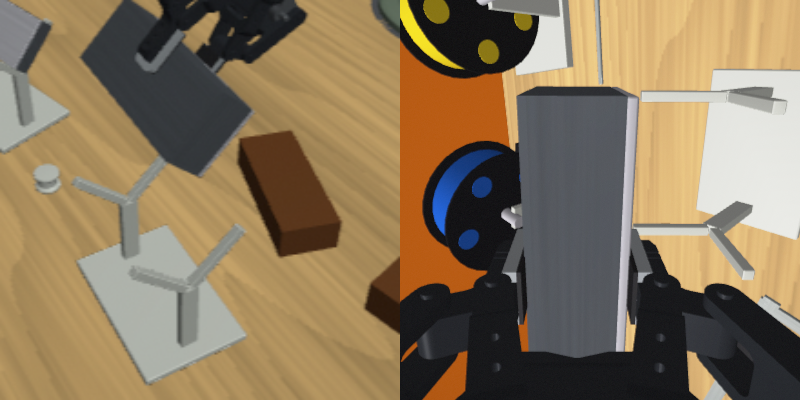

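The tin is inverted with its lid still closed. The scene view shows the empty stand's plate corners at (283,324), (322,391), (375,364) and (332,304). I'll measure the stand centre and the tin's offset in the grip.

Run:
```python
from h import *
s=cal("scene"); im=cv2.imread("pics/s2.png")
hsv=cv2.cvtColor(im,cv2.COLOR_BGR2HSV); m=cv2.inRange(hsv,(0,0,110),(180,45,255)); m[:295]=0;m[:,:275]=0;m[:,385:]=0;m[400:]=0
cn=max(cv2.findContours(m,0,2)[0],key=cv2.contourArea)
px=np.array([(282.9,324.1),(322.5,390),(374.8,363.5),(332.4,304.3)])
P=plane(s,px,.008);print(P,P.mean(0),np.linalg.norm(P-np.roll(P,1,0),axis=1),cv2.contourArea(cn))
gr=cv2.cvtColor(im,6); px2=cv2.cornerSubPix(gr,px.astype(np.float32)[:,None],(4,4),(-1,-1),(3,30,.01))[:,0]; P=plane(s,px2,.008); print(px2,P.mean(0),np.linalg.norm(P-np.roll(P,1,0),axis=1),np.degrees(np.arctan2(*(P[1]-P[0]+P[2]-P[3])[:2])))
# tin in grip from the wrist view: -x face 30 mm behind its centre, TCP 11.5 mm ahead of centre
w=cal("w",np.load("w2.npy",allow_pickle=True).item()); st=r.read_state(); R=np.array(st["orientation"]); t=st["ee_pos"]
K,Rw,tv=w; o=(-Rw.T@tv).ravel()
q=np.array([(517,96),(637,96)])+[140,60]; 
for b in (np.array([(517.,96),(637,96),(527,350),(631,350)])-[400,0]+[140,60],):
    d=(Rw.T@np.linalg.inv(K)@np.c_[b,np.ones(len(b))].T).T; n=R[:,1]; X=o+d*((n@(t-.0415*n-o))/(d@n))[:,None]; print((X-t)@R*1000)
```

```text
[[0.6671 0.1205 0.008 ]
 [0.6775 0.2673 0.008 ]
 [0.5823 0.2725 0.008 ]
 [0.5691 0.1288 0.008 ]] [0.624  0.1973 0.008 ] [0.0983 0.1471 0.0954 0.1443] 4608.5Traceback (most recent call last):
  File "<stdin>", line 7, in <module>
cv2.error: OpenCV(4.12.0) :-1: error: (-5:Bad argument) in function 'cornerSubPix'
> Overload resolution failed:
>  - Layout of the output array corners is incompatible with cv::Mat
>  - Expected Ptr<cv::UMat> for argument 'corners'
```

Run:
```python
from h import *
s=cal("scene"); im=cv2.imread("pics/s2.png")
px=np.array([(282.9,324.1),(322.5,390),(374.8,363.5),(332.4,304.3)])
gr=cv2.cvtColor(im,6); px2=cv2.cornerSubPix(gr,np.ascontiguousarray(px[:,None],dtype=np.float32),(4,4),(-1,-1),(3,30,.01))[:,0]; P=plane(s,px2,.008); print(px2,P.mean(0),np.linalg.norm(P-np.roll(P,1,0),axis=1),np.degrees(np.arctan2(*(P[1]-P[0]+P[2]-P[3])[:2])))
w=cal("w",np.load("w2.npy",allow_pickle=True).item()); st=r.read_state(); R=np.array(st["orientation"]); t=st["ee_pos"]
K,Rw,tv=w; o=(-Rw.T@tv).ravel(); n=R[:,1]
b=np.array([(517.,96),(637,96)])-[400,0]+[140,60]
d=(Rw.T@np.linalg.inv(K)@np.c_[b,np.ones(len(b))].T).T; X=o+d*((n@(t-.0415*n-o))/(d@n))[:,None]; print((X-t)@R*1000)
# stand bracket centre via wrist view now: arm-end outer corners of the robot-side arms, 45 mm out & z=.13 -> not needed
```

```text
[[281.8805 323.5024]
 [320.4229 390.249 ]
 [375.2975 363.7512]
 [330.7481 303.5005]] [0.6252 0.1958 0.008 ] [0.0977 0.1481 0.0987 0.1483] 4.577889000263256
[[-69.781  -41.5    -19.9164]
 [-69.7568 -41.5     18.4521]]
```

>>> play_rows(commands=[[[0,0,0,0.05,0.5,0.5,3],[0,0,0,0.1,1.7,1.7,3],[0,0,0,0.1,3.2,3.2,3],[0,0,0,0.1,4.7,4.7,3],[0,0,0,0.1,6,6,3],[0,0,0,0.1,7,7,3],[0,0,0,0.1,7.7,7.7,3],[0,0,0,0.1,8,8,3]]])

```text
t: 8.35
ee_pos: [0.6235, 0.1951, 0.1273]
orientation: [[0.078, 0.705, -0.705], [0.997, -0.055, 0.055], [0.0, -0.707, -0.707]]
force: [-0.6, 0.1, -2.8]
grip_width: 0.459
```

>>> play_rows(commands=[[[0,0,0,0,0.2,0.2,3],[0,0,0,0,0.4,0.4,3],[0,0,0,0,0.6,0.6,3],[0,0,0,0,0.8,0.8,3],[0,0,0,0,0.95,0.95,3],[0,0,0,0,1.05,1.05,3],[0,0,0,0,1.1,1.1,3],[0,0,0,0,1.1,1.1,3]]])

```text
t: 9.15
ee_pos: [0.6244, 0.1954, 0.1139]
orientation: [[0.078, 0.707, -0.703], [0.997, -0.054, 0.056], [0.001, -0.705, -0.709]]
force: [-1.4, -0.1, -0.3]
grip_width: 0.457
```

Run:
```python
from h import *
s=r.read_state(); print(s["t"],s["ee_pos"],s["orientation"],s["grip_width"]*85,s["force"],s["torque"])
```

```text
9.15 [0.6244 0.1954 0.1139] [[ 0.078   0.7067 -0.7033]
 [ 0.997  -0.0543  0.0559]
 [ 0.0013 -0.7055 -0.7087]] 38.80663079577395 [-1.3575 -0.1251 -0.3178] [-0.0082  1.0078 -0.037 ]
```

>>> play_rows(commands=[[[0,0,0,0,0.02,0.02,3],[0,0,0,0,0.04,0.04,3],[0,0,0,0,0.06,0.06,3],[0,0,0,0,0.08,0.08,3],[0,0,0,0,0.1,0.1,3],[0,0,0,0,0.1,0.1,3],[0,0,0,0,0.1,0.1,3],[0,0,0,0,0.1,0.1,3]]])

```text
t: 9.95
ee_pos: [0.6247, 0.1957, 0.1136]
orientation: [[0.078, 0.708, -0.702], [0.997, -0.054, 0.056], [0.002, -0.704, -0.71]]
force: [-8.7, 2.1, 8.1]
grip_width: 0.454
```

The side face is pressing on the far arm but the lid arm is unloaded, so I'll ease toward the lid's arm (tool +z).

>>> play_rows(commands=[[[0,0,0,0,-0.02,0.02,3],[0,0,0,0,-0.03,0.05,3],[0,0,0,0,-0.04,0.08,3],[0,0,0,0,-0.04,0.11,3],[0,0,0,0,-0.04,0.14,3],[0,0,0,0,-0.04,0.14,3],[0,0,0,0,-0.04,0.14,3],[0,0,0,0,-0.04,0.14,3]]])

```text
t: 10.75
ee_pos: [0.6246, 0.1957, 0.1136]
orientation: [[0.078, 0.709, -0.701], [0.997, -0.055, 0.056], [0.002, -0.703, -0.711]]
force: [-5.1, 0.8, 6.3]
grip_width: 0.455
```

Run:
```python
from h import *
s=r.read_state(); R=s["orientation"]; print(s["t"],s["ee_pos"],"force tool axes",s["force"]@R,s["torque"]@R)
a,b=r.capture("side"),r.capture("scene")
o=np.hstack([cv2.resize(a[220:390,180:350],(400,400)),cv2.resize(b[230:400,255:425],(400,400))]); cv2.imwrite("pics/g3.png",o[...,::-1])
```

```text
10.75 [0.6246 0.1957 0.1136] force tool axes [ 0.3991 -8.0442 -0.8759] [ 0.3614 -0.1674  0.3402]
```

View pics/g3.png

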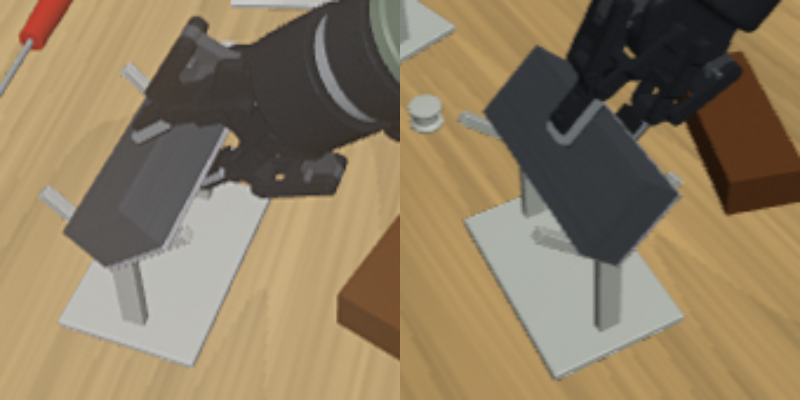

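Resting on both arms with the lid closed. I'll open the fingers.

>>> play_rows(commands=[[[0,0,0,0,0,0,4.2],[0,0,0,0,0,0,4.6],[0,0,0,0,0,0,5.2],[0,0,0,0,0,0,6],[0,0,0,0,0,0,7],[0,0,0,0,0,0,8.5],[0,0,0,0,0,0,8.5],[0,0,0,0,0,0,8.5]]])

```text
t: 11.65
ee_pos: [0.6231, 0.1955, 0.1116]
orientation: [[0.078, 0.706, -0.704], [0.997, -0.054, 0.056], [0.001, -0.706, -0.708]]
force: [0.4, 0.6, -0.1]
grip_width: 0.998
```

Run:
```python
from h import *
s=r.read_state(); print(s["t"],s["ee_pos"],s["grip_width"]*85,s["force"])
a,b=r.capture("wrist"),r.capture("scene")
o=np.hstack([cv2.resize(a[60:460,140:540],(400,400)),cv2.resize(b[230:400,255:425],(400,400))]); cv2.imwrite("pics/g4.png",o[...,::-1])
```

```text
11.65 [0.6231 0.1955 0.1116] 84.85456523928391 [ 0.3539  0.5989 -0.1284]
```

View pics/g4.png

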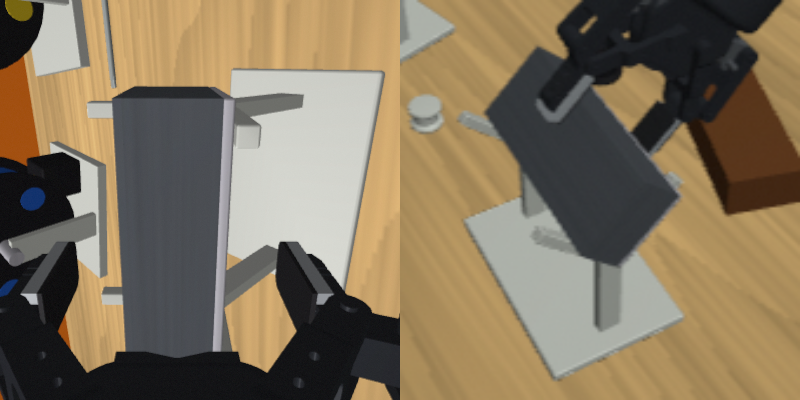

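The fingers are clear of the tin on both sides, with the lid shut beneath it. I'll back out along the approach direction.

>>> play_rows(commands=[[[0,0,0,0,-0.5,0,8.5],[0,0,0,0,-1.5,0,8.5],[0,0,0,0,-3,0,8.5],[0,0,0,0,-5,0,8.5],[0,0,0,0,-7,0,8.5],[0,0,0,0,-9,0,8.5],[0,0,0,0,-10.5,0,8.5],[0,0,0,0,-11,0,8.5]]])

```text
t: 12.55
ee_pos: [0.5446, 0.2018, 0.191]
orientation: [[0.077, 0.708, -0.702], [0.997, -0.053, 0.056], [0.002, -0.704, -0.71]]
force: [-0.8, -0.1, 0.6]
grip_width: 0.995
```

>>> play_rows(commands=[[[0,0,0,0,-1,-0.5,8.5],[0,0,0,0,-3,-1,8.5],[0,0,0,0,-5,-2,8.5],[0,0,0,0,-7,-3,8.5],[0,0,0,0,-8,-3,8.5],[0,0,0,0,-8,-3,8.5],[0,0,0,0,-8,-3,8.5],[0,0,0,0,-8,-3,8.5]]])

```text
t: 13.35
ee_pos: [0.5096, 0.2038, 0.2655]
orientation: [[0.078, 0.705, -0.705], [0.997, -0.055, 0.055], [0.0, -0.707, -0.707]]
force: [-0.7, 0.4, -0.2]
grip_width: 0.994
```

Run:
```python
from h import *
s=r.read_state(); print(s["t"],s["ee_pos"],s["force"])
for n in("side","scene"): cv2.imwrite(f"pics/{n}5.png",r.capture(n)[...,::-1])
a,b=cv2.imread("pics/scene5.png")[240:390,275:375],cv2.imread("pics/side5.png")[230:380,198:298]
cv2.imwrite("pics/g5.png",np.hstack([cv2.resize(x,None,fx=4,fy=4,interpolation=cv2.INTER_CUBIC) for x in(a,b)]))
d=np.abs(cv2.imread("pics/scene5.png").astype(int)-cv2.imread("pics/scene0.png"))[165:262,200:280].max(2); print("shallow diff",(d>30).sum())
```

```text
13.35 [0.5096 0.2038 0.2655] [-0.7477  0.3538 -0.1955]
shallow diff 22
```

View pics/g5.png

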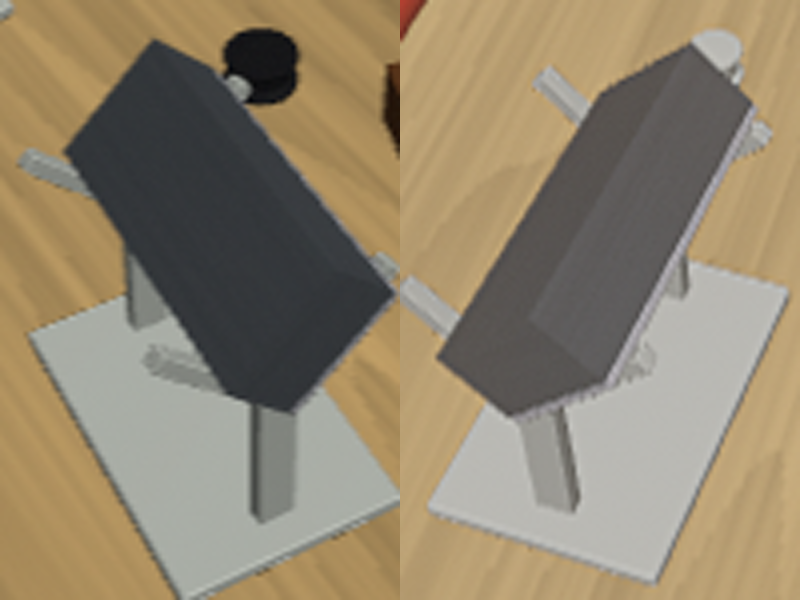

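The tin lies lid-down with its lid closed against the V arm. I'll triangulate the same corners to compare with the starting pose.

Run:
```python
from h import *
s,d=cal("scene"),cal("side")
fS=lambda p:np.array(p)/4+[275,240]-.4
fD=lambda p:np.array(p)/4+[198,230]-.4
S0=fS([(152,37),(335,266),(230,390),(64,145),(396,290),(292,410)]);D0=fD([(297,42),(140,320),(47,355),(205,88),(222,380),(120,418)])
S=fS([(154,40),(334,270),(233,392),(66,151),(396,293),(292,413)]);D=fD([(290,43),(130,320),(37,357),(202,93),(205,383),(112,418)])
X0,_=tri((s,d),(S0,D0));X,e=tri((s,d),(S,D));R=frame(np.radians(-4.4))
print(e,"\nshift mm (tin long, x, z)\n",(X-X0)@R*1000,((X-X0)@R).mean(0)*1000)
A,B,C,G,E,F=X; v=A-B+G-C; print("axis",np.degrees(np.arctan2(-v[0],-v[1])),"tilt",np.degrees(np.arcsin(v[2]/np.linalg.norm(v))))
x=C-B+G-A; print("x pitch",np.degrees(np.arcsin(x[2]/np.linalg.norm(x)))); print(X)
# subpixel silhouette: tin outline mask diff
a0,a1=[cv2.imread(f"pics/side{k}.png") for k in(0,5)]
P=lambda X:cv2.projectPoints(X,cv2.Rodrigues(d[1])[0],d[2],d[0],None)[0][:,0]
# diff of static things: plate region around the stand
print("stand px diff",(np.abs(a0.astype(int)-a1)[335:375,205:262].max(2)>25).sum())
```

```text
[np.float64(0.18463247132660854), np.float64(0.19469623479790243)] 
shift mm (tin long, x, z)
 [[-3.9846 -0.7603  2.483 ]
 [-2.6253  0.1654  2.9827]
 [-4.2208 -2.1249  3.6051]
 [-2.411   0.9285 -0.4084]
 [-5.3462 -0.9593  5.824 ]
 [-2.5476 -0.5619  2.921 ]] [-3.5226 -0.5521  2.9012]
axis 4.6704242614310765 tilt -0.35725655624765373
x pitch -44.341986638750384
[[0.6034 0.1266 0.1529]
 [0.615  0.2652 0.1521]
 [0.6558 0.2635 0.1136]
 [0.6446 0.1235 0.111 ]
 [0.5895 0.2683 0.1283]
 [0.6308 0.2642 0.0855]]
stand px diff 0
```

The corner shift suggests a 3 mm offset, but that is close to the noise of this geometry. I'll check with the wrist camera, which looks straight into the V.

>>> play_rows(commands=[[[0,0,0,0,1,0.5,8.5],[0,0,0,0,3,1,8.5],[0,0,0,0,5,2,8.5],[0,0,0,0,6,2.5,8.5],[0,0,0,0,7,3,8.5],[0,0,0,0,7,3,8.5],[0,0,0,0,7,3,8.5],[0,0,0,0,7,3,8.5]]])

```text
t: 14.25
ee_pos: [0.5386, 0.2021, 0.1968]
orientation: [[0.078, 0.707, -0.703], [0.997, -0.054, 0.056], [0.002, -0.705, -0.709]]
force: [0.1, -0.1, 0.2]
grip_width: 0.992
```

Run:
```python
from h import *
s=r.read_state(); print(s["ee_pos"],s["orientation"],s["force"])
c=r.calibration("wrist"); np.save("w6.npy",c,allow_pickle=True)
im=r.capture("wrist"); cv2.imwrite("pics/w6.png",im[...,::-1])
a=cv2.resize(im[110:410,190:440],(500,600),interpolation=2)
b=cv2.resize(cv2.imread("pics/w1.png")[110:410,240:390,::-1],(300,600),interpolation=2)
cv2.imwrite("pics/g6.png",np.hstack([a,b])[...,::-1])
```

```text
[0.5386 0.2021 0.1968] [[ 0.078   0.7068 -0.7031]
 [ 0.997  -0.0541  0.0561]
 [ 0.0016 -0.7054 -0.7088]] [ 0.0912 -0.0877  0.1545]
```

View pics/g6.png

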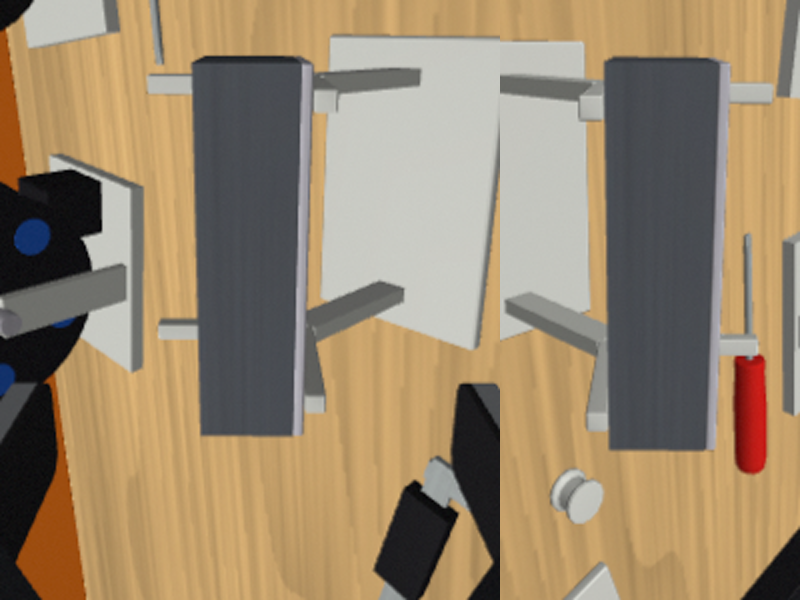

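The lid strip touches the arm at (313,95) and (305,320), just as the bottom did at the start (603,100), so the tin is seated flush in the V. Last check is its position along the stand.

Run:
```python
from h import *
R=frame(np.radians(-4.4)); n=R[:,1]; c=np.array([.6158,.1950,.1207])
def cast(w,px,dx):
    K,Rw,t=w; o=(-Rw.T@t).ravel(); d=(Rw.T@np.linalg.inv(K)@np.c_[np.array(px,float),np.ones(len(px))].T).T
    return ((o+d*((n@(c+dx*n-o))/(d@n))[:,None])-c)@R*1000
for f,ox,tin,arm in(("w6.npy",190,[(194,63),(312,63),(201,435),(302,433)],[(170,85),(178,329)]),("w1.npy",-10,[(606,62),(728,62),(610,449),(716,449)],[(750,93),(738,346)])):
    w=cal("w",np.load(f,allow_pickle=True).item()); g=lambda p:np.array(p)/2+[ox,110]
    T=cast(w,g(tin),-.03);A=cast(w,g(arm),.03); print(f,"tin",T[:,[0,2]].tolist(),"\n arms",A[:,0],"tin mid",T[:,0].mean(),"stand mid",A[:,0].mean(),"tin z mid",T[:,2].mean())
```

```text
w6.npy tin [[67.89302944079924, 19.031437890241644], [67.79967819172323, -19.334724466731867], [-70.99405865719174, 20.340091603802858], [-70.17332164586792, -18.724402894276338]] 
 arms [ 56.5412 -53.1249] tin mid -1.3686681676343007 stand mid 1.7081460865020937 tin z mid 0.3281005332590743
w1.npy tin [[-69.24485258256641, -17.97673871034583], [-69.32471194454445, 20.05276036223166], [70.10090574519747, -19.11369903071835], [70.02034143602228, 20.465540148680137]] 
 arms [-54.9417  56.2561] tin mid 0.3879206635272219 stand mid 0.6572102664254587 tin z mid 0.8569656924619036
```

```bash
python3 -c "
from rig import r
print(r.sign_off())"
```

```text
the job is handed in; nothing more can be done
None
```

I turned the deep tin over and laid it back lid-down in its own stand, then handed the job in at about 14 s. I pinched lid and bottom together at mid-length, lifted it clear and rotated it half a turn. I lowered it until it rested in the V, then opened the fingers and backed away.

**Last checks:**
- **Lid:** it was closed in every view.
- **Seating:** the wrist view shows the lid lying flush on its arm, and the tin's height off that arm is within about 0.5 mm of the start.
- **Centring:** the tin sits about 2–3 mm towards +y of the stand's middle along its length. At the start it was within about 0.3 mm. I left it there, because regripping risked the loose lid.
- **Shallow tin:** it is unchanged between the first and last scene pictures, apart from 22 pixels.
- **Forces:** the highest wrist-force reading at the end of a move was about 12 N. The gripper touched nothing when I handed in.

**One disagreement:** triangulating the tin's corners from the scene and side cameras suggested it had shifted about 3 mm out of the V and 3.5 mm along it. The closer wrist view did not show the shift out of the V, so I took that as measuring noise. It did partly agree on the shift along the stand.

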